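# Catch pan under the riffle splitter

### The arm

A 6-joint arm with a two-finger parallel gripper is mounted at the origin on a cart in front of the work surface, level with it; the furniture and walls round the work are solid. World frame = base frame: x ahead of the robot, y to its left, z up, the work surface at z = 0. Lengths are in m, angles in rad, forces in N, time in s.
With the tool pointing down it reaches from about 0.225 to 0.875 m from the base axis. Payload 3.4 kg.
Tool frame: the origin (TCP) lies on the centre line of the jaws, within the pads' length; the fingertips stand 11 mm ahead of it and the grasp point (between the pads) lies 8 mm behind it; z points along the fingers, y is the line along which they close (so a half turn about z gives the same grasp; the last joint's range is limited). The gripper opens to 85 mm and grips with 20 to 120 N. Pads are 22 mm wide; open, the fingers measure 114 mm over their backs; the gripper's body (76 mm by 85 mm) begins 54 mm behind the grasp point. The pads swing forward as they close: fully open they stand 13 mm farther back than shut.
Start: joints at [-1.313, 0.276, 1.505, -0, 1.361, -0.121], TCP at [0.213, -0.534, 0.242] pointing down, gripper open.
Joint ranges: [-2.89, 2.89], [-0.75, 2.08], [0.22, 2.7], [-1.18, 4.32], [0.11, 2.71], [-2.7, 2.7]. Speed limits (rad/s): [2.57, 2.57, 3.14, 3.14, 3.14, 3.14].

### API

Orientations are given as a unit quaternion [w, x, y, z].
In Python, from rig import manip, eyes, job gives the robot as it stands.
- The arm moves only by the tool drive_tool, never from a script. Its argument "rows" is a list of rows, each a list of 3 entries, a list of its own where there are three numbers: the turn, a rotation vector about the world's x, y, z in rad, then the shift along the world's x, y, z in cm, then the finger opening in cm, from 0 to 8.54. A call has 1 to 8 rows; each row shifts and turns the commanded pose from where the row before left it; what a row does not reach is not made up. A row lasts 1/8 s, in which the tool goes at most 62.5 mm and 10.7 degrees, less where a joint would pass 70% of its speed; a pose out of reach is approached as far as the arm can. A call is refused whole if a number of a shift passes 6.25 or a number of a turn 0.188, either way. A call with a gripper value outside its range is refused whole. The fingers move at their own pace and stop on an object; "force" is the grip in N (left out, the last holds). Time passes only in rows, so rows that do not move let the fingers close. It gives the time, the measured TCP pose, the force, the opening and the grip force at its end, in the units of the state.
- manip.get_state(): the state, without advancing time (a new reading comes with each control period).
- eyes.get_image(name): name is "scene" or "side" or "wrist"; returns the picture (400x640x3 uint8, red, green, blue); there is no depth.
- eyes.get_calibration(name): a dict with "camera_matrix" (3x3 intrinsics, pixels), "view" (4x4, takes a point from world to camera coordinates). Camera axes: x right, y up, looking along -z (the intrinsics and any distortion apply to the point x, -y, -z); pixel columns grow to the right and rows downward; lengths in m; the calibration is good to about 2 mm. The wrist camera is an equidistant fisheye: a pixel r from the principal point sees the ray r / f radians off the axis. A picture is of the moment at which its call begins: read the wrist's pose just before it. get_calibration takes no time and is no camera call; for the wrist camera it gives the pose at the moment of the call.
- job.sign_off(): hands the job in; it is judged then, once.
The state is a dict: "clock": time; "qpos": joint angles; "qd": joint speeds; "effort": joint torques, N m; "position": TCP position; "ee_rot": TCP orientation; "contact_force": force on the tool from outside, world axes, zero at the start; "moment": the same for the moment, N m; "width": finger opening in m; "gripper_force": force on a finger pad.
Only numpy, scipy, OpenCV 4.12 (cv2) and the standard library are available. Lean on these libraries where they do the work, as an engineer would, in place of code of your own. Each camera call takes 0.05 s, during which the arm holds its last target. There are 200 camera calls.

### The job

Get the riffle splitter ready for its next sample. With the fingertips push the low empty catch pan that stands in front of it along the bench, in under the chute lip and square between the end plates, until it is fully home against the stop in the middle; it must stay flat on the bench, neither lifted nor tipped. Then push the gate lever with the black ball down to its stop, so that crumbs shaken from the gate fall into the pan; pick nothing up, and leave the pan at the back and everything else where it stands.

Things in the scene. Friction and masses are not known exactly. Their poses are not given: they have to be found in the camera images.
- splitter: Bench riffle splitter of bare sheet steel, screwed down: 152 mm deep (x), 136 mm wide (y), hopper rim 175 mm high. Origin at the middle of its footprint on the bench; -x is its front, z up. Two 4 mm end plates (inner faces at y = +-64 mm) make a bay 128 mm wide. Chutes slope up and back from the lip: 42 mm high at x = -76 mm, 120 mm at x = -30 mm; the hopper rim comes forward again to x = -54 mm
- mouth (a point): Middle of the bay's mouth, on the bench, 86 mm in front of the splitter's origin; axes as the splitter's. Here two flares, 10 mm long, begin on the end plates' front edges: the mouth is about 138 mm wide and narrows to the 128 mm between the plates
- lip (a point): Middle of the lower front edge of the chute lip, the low bridge over the bay: 77 mm in front of the splitter's origin, 32 mm above the bench, so the 28 mm high pan has 4 mm of headroom under it
- home (a point): Where the catch pan's origin is when the pan is fully home: on the bench, 52 mm in front of the splitter's origin. The pan's back wall then touches the stop, a rail 8 x 12 mm across the middle of the bay, and its front wall still stands 23 mm out in front of the lip
- catch_pan: The low open catch pan of bare steel to be pushed in: 96 mm deep (x), 122 mm wide (y), 28 mm high, straight walls, about 0.2 kg. It stands free on the bench in front of the splitter, up to 65 mm off to one side and turned by up to 20 degrees. Origin at the centre of its underside; its x axis is to lie along the splitter's x, its +x wall at the stop
- gate (a joint): Gate lever, rad: 0 to 0.15 at the start (lever raised, gate open), 0.85 at its stop (almost level, gate shut). It turns about a level shaft along the splitter's y at x = 0, z = 140 mm; at value v the ball's centre is at splitter x = -85 cos(1 - v), z = 140 + 85 sin(1 - v) mm, so it moves down and to the front. Friction holds it; some 2 to 3 N on the ball move it
- gate_ball (a point): Centre of the black ball, 24 mm in diameter, on the end of the gate lever, just outside the splitter's right end (splitter y = -82 mm); 204 to 212 mm above the bench at the start, 153 mm when shut
- rear_pan: A second catch pan of the same size, already in place under the back of the splitter; leave it. Origin at the centre of its underside
- feed_pan: The taller feed pan, 100 x 126 x 50 mm, at the left edge of the bench beside the splitter; it would not go under the lip; leave it. Origin at the centre of its underside
- vial: Glass sample vial, 27 mm in diameter and 70 mm high, standing between the splitter and the sieve shaker; leave it. Origin at the centre of its underside
- tin: Round white-metal moisture tin, 64 mm in diameter and 30 mm high, standing between the splitter and the sieve shaker, farther back; leave it. Origin at the centre of its underside
- brush: Sieve brush with wooden handle, 165 mm long, 18 mm high, lying at the bench's left edge, beside which a rack's blue upright stands; leave it. Origin at the middle of its underside
- sieve_shaker: The tall sieve shaker that is fixed on the bench to the right of the splitter: base 380 mm deep (x) and 300 mm wide (y), about 120 mm high, a round stack of sieves 210 mm across and two rods above it up to 705 mm; keep the arm clear of it. Origin at the centre of its underside
- timer: Countdown timer, 40 x 62 x 17 mm, lying in front of the sieve shaker; leave it. Origin at the centre of its underside

How it is judged:
By the outcome, as a careful person would: the job done as asked, in the order asked, and still so for the second after the job is handed in, with the robot touching nothing.
It also fails if it takes over 72 s, if anything falls off the work surface, if the arm or the gripper's body presses on something with over 40 N, if the wrist force passes 120 N, or if a joint passes its speed limit or range.

## Working session

There is one attempt and no reset: what is moved stays moved. The work goes in short steps, Python scripts to look and compute and a tool call to move; the robot and the scene stay as the last step left them, time stands still between calls to the robot, and variables do not carry over. Pictures are saved under pics/ and viewed, at most 10 in all, crops included, and the job is handed in when it is done.

Besides the shell and the picture viewer there is one more tool, called after ">>>" as name(argument=value, ...), one argument or row to a line, values as JSON. drive_tool: Moves the arm, as the interface text tells. Its arguments: {"type":"object","properties":{"rows":{"type":"array"},"force":{"type":"number"}},"required":["rows"]}

```bash
mkdir -p pics; python3 - <<'E'
from rig import manip, eyes
import cv2
for n in ("scene","side"):
    im=eyes.get_image(n); cv2.imwrite(f"pics/{n}0.png",cv2.cvtColor(im,cv2.COLOR_RGB2BGR))
    c=eyes.get_calibration(n); print(n,{k:(v.round(4).tolist() if hasattr(v,'round') else v) for k,v in c.items()})
print(manip.get_state())
E
```

```text
scene {'camera_matrix': [[477.8473, 0.0, 323.5473], [0.0, 477.8473, 195.5095], [0.0, 0.0, 1.0]], 'view': [[-0.1139, -0.9935, -0.0073, 0.2191], [0.8046, -0.0966, 0.5859, -0.5397], [-0.5828, 0.0609, 0.8104, -1.2479], [0.0, 0.0, 0.0, 1.0]]}
side {'camera_matrix': [[378.9017, 0.0, 321.1443], [0.0, 378.9017, 196.5595], [0.0, 0.0, 1.0]], 'view': [[-0.5053, -0.8628, -0.0163, 0.4592], [0.6345, -0.3842, 0.6707, -0.4003], [-0.5849, 0.3285, 0.7416, -0.7296], [0.0, 0.0, 0.0, 1.0]]}
{'clock': 0.1, 'qpos': array([-1.31300148e+00,  2.76530836e-01,  1.50598458e+00,  4.91834579e-06,
        1.36070426e+00, -1.20998631e-01]), 'qd': array([ 0.00084843, -0.00211371, -0.00196834,  0.0006589 , -0.00011336,
        0.00119041]), 'effort': array([ 1.50686123e-03, -4.17697978e+01, -2.46406496e+01, -9.85051042e-05,
        5.86952592e-03,  4.96497648e-06]), 'position': array([ 0.21251846, -0.53380891,  0.24153547]), 'ee_rot': array([-8.11773047e-04,  9.82117759e-01,  1.88265889e-01, -5.32001719e-05]), 'contact_force': array([-0.64642935, -0.7698319 ,  0.26648628]), 'moment': array([-0.01182592, -0.05183908, -0.01297478]), 'gripper_force': 0.0, 'width': 0.08519851055498635}
```

View pics/scene0.png

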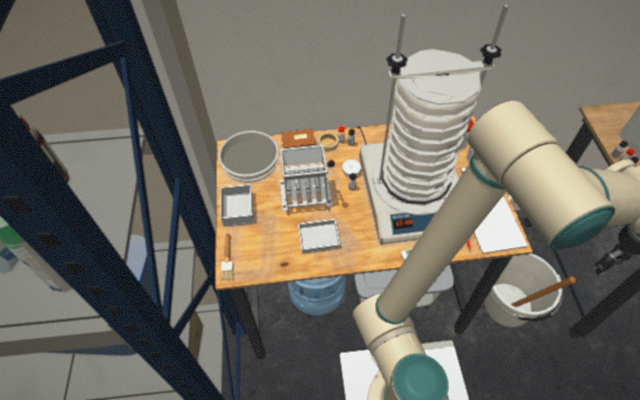

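View pics/side0.png

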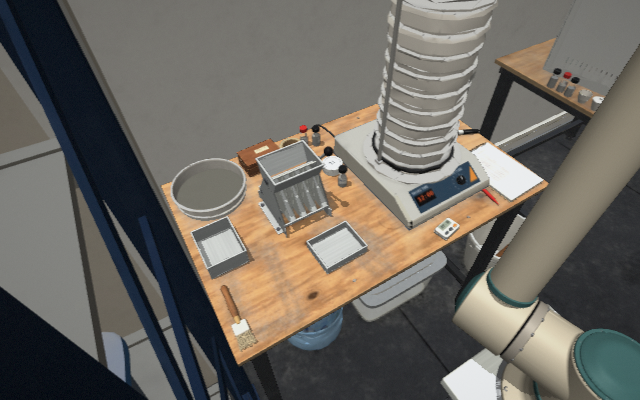

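The scene picture shows the pan at about (320,235) and the splitter at (305,180). In the side picture the pan is at (338,245), the splitter at (295,185) and the black ball near (328,152). Next I'll zoom in on the side view.

```bash
python3 - <<'E'
import cv2
im=cv2.imread("pics/side0.png")[130:280,235:385]
cv2.imwrite("pics/side0c.png",cv2.resize(im,None,fx=4,fy=4,interpolation=cv2.INTER_CUBIC))
E
```

```text
(no output)
```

View pics/side0c.png

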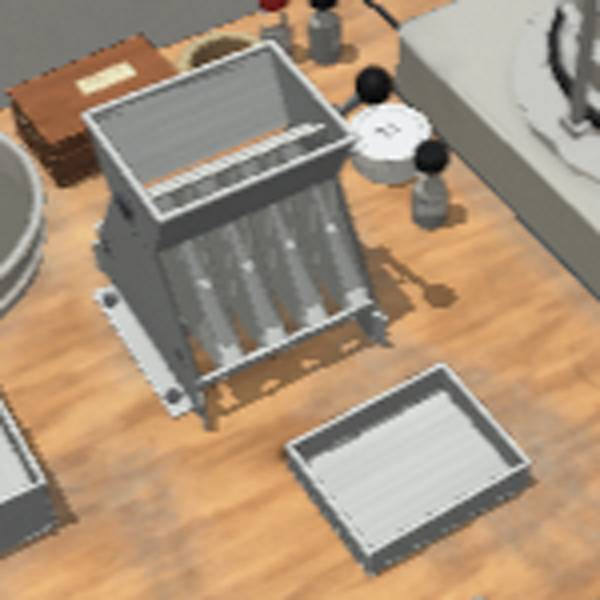

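The crop shows the pan rim corners at (287,450), (443,367), (529,465) and (372,558). The hopper rim's front corners are at (162,222) and (357,135), the lip ends at (200,382) and (372,303), and the ball at (374,85).

```bash
cat > h.py <<'E'
import numpy as np
from scipy.optimize import least_squares
def proj(c,P):
    P=np.atleast_2d(P); p=P@c['view'][:3,:3].T+c['view'][:3,3]; p=p*[1,-1,-1]
    if c.get('fish'):
        r=np.hypot(p[:,0],p[:,1]); k=np.arctan2(r,p[:,2])/r; p=np.c_[p[:,0]*k,p[:,1]*k,np.ones(len(p))]
    q=p@c['camera_matrix'].T; return q[:,:2]/q[:,2:]
def place(s,L):
    c,n=np.cos(s[2]),np.sin(s[2]); L=np.asarray(L,float)
    return np.c_[s[0]+c*L[:,0]-n*L[:,1], s[1]+n*L[:,0]+c*L[:,1], L[:,2]]
def fit(c,L,px,s0,loss='linear'):
    r=least_squares(lambda s:(proj(c,place(s,L))-px).ravel(),s0,x_scale=[.1,.1,.1],loss=loss)
    return r.x,(proj(c,place(r.x,L))-px).round(1)
def into(s,p):   # world pose p in frame s
    d=np.array(p[:2])-s[:2]; c,n=np.cos(s[2]),np.sin(s[2]); return np.array([c*d[0]+n*d[1],-n*d[0]+c*d[1],p[2]-s[2]])
PAN=np.array([[.048,.061,.028],[.048,-.061,.028],[-.048,-.061,.028],[-.048,.061,.028]])
E
python3 - <<'E'
from h import *
from rig import eyes
c=eyes.get_calibration("side")
f=lambda a:np.array(a)/4+[235,130]-.4
pan,r=fit(c,PAN,f([(287,450),(443,367),(529,465),(372,558)]),[.5,0,0]); print(pan,np.degrees(pan[2]),r.tolist())
S=np.array([[-.054,.068,.175],[-.054,-.068,.175],[-.077,.066,.042],[-.077,-.066,.042]])
sp,r=fit(c,S,f([(162,222),(357,135),(200,378),(372,300)]),[.7,0,0]); print(sp,np.degrees(sp[2]),r.tolist())
for v in(0,.15): print(v,(proj(c,place(sp,[[-.085*np.cos(1-v),-.082,.14+.085*np.sin(1-v)]]))+.4-[235,130])*4)
print("pan in splitter",into(sp,pan))
E
```

```text
[0.52235109 0.1804391  0.05180679] 2.968310665924668 [[-0.3, -0.0], [-0.1, -0.4], [0.8, -0.0], [-0.4, 0.3]]
[0.71149421 0.20483976 0.01773389] 1.0160771784925187 [[-0.5, -0.8], [-0.2, -0.2], [0.2, 1.0], [0.5, -0.1]]
0 [[368.28880641  74.17290232]]
0.15 [[377.1974113   93.06438683]]
pan in splitter [-0.18954607 -0.02104276  0.0340729 ]
```

>>> drive_tool(
  rows=[
    [[0, 0, -0.1], [1.5, 5, 0.5], 8],
    [[0, 0, -0.1], [1.5, 6, 0.5], 8],
    [[0, 0, -0.1], [1.5, 6, 0.5], 8],
    [[0, 0, -0.06], [1.5, 6, 0.5], 8],
    [[0, 0, 0], [1.5, 6, 0.5], 8],
    [[0, 0, 0], [1.5, 6, 0.5], 8],
    [[0, 0, 0], [1.5, 6, 0.5], 8],
    [[0, 0, 0], [1.5, 6, 0.5], 8],
  ],
)

```text
clock: 1.1
position: [0.3326, -0.0624, 0.2825]
ee_rot: [0.0, 1.0, 0.009, 0.0]
contact_force: [0.7, -0.7, 0.2]
width: 0.0798
gripper_force: 0.0
```

>>> drive_tool(
  rows=[
    [[0, 0, 0], [1, 6, 0], 8],
    [[0, 0, 0], [1, 6, 0], 8],
    [[0, 0, 0], [1, 6, 0], 8],
    [[0, 0, 0], [0, 5, 0], 8],
    [[0, 0, 0], [0, 0, 0], 8],
    [[0, 0, 0], [0, 0, 0], 8],
  ],
)

```text
clock: 1.85
position: [0.3623, 0.1653, 0.282]
ee_rot: [0.001, 1.0, 0.01, -0.0]
contact_force: [-1.4, -1.6, -0.1]
width: 0.0801
gripper_force: 0.0
```

```bash
python3 - <<'E'
from rig import manip, eyes
import cv2, pickle, numpy as np
s=manip.get_state(); c=eyes.get_calibration("wrist"); im=eyes.get_image("wrist")
pickle.dump(c,open("w1.pkl","wb"))
cv2.imwrite("pics/w1.png",cv2.cvtColor(im,cv2.COLOR_RGB2BGR))
V=c['view']; print(c['camera_matrix'],c.keys(),"campos",-V[:3,:3].T@V[:3,3],"look",-V[2,:3]); print(s['position'],s['ee_rot'],s['qpos'],s['clock'],s['width'])
E
```

```text
[[309.70691629   0.         319.47580292]
 [  0.         309.70691629 204.50003882]
 [  0.           0.           1.        ]] dict_keys(['camera_matrix', 'view']) campos [0.4414889  0.16701699 0.41240819] look [-0.31204835 -0.00770022 -0.95003502]
[0.36226109 0.16530141 0.28197255] [ 6.22261661e-04  9.99951172e-01  9.85192098e-03 -4.53857276e-04] [ 2.53793534e-01 -1.93575218e-02  1.76049449e+00 -1.00275022e-03
  1.40163720e+00  1.80505509e+00] 1.85 0.08012579439184761
```

View pics/w1.png

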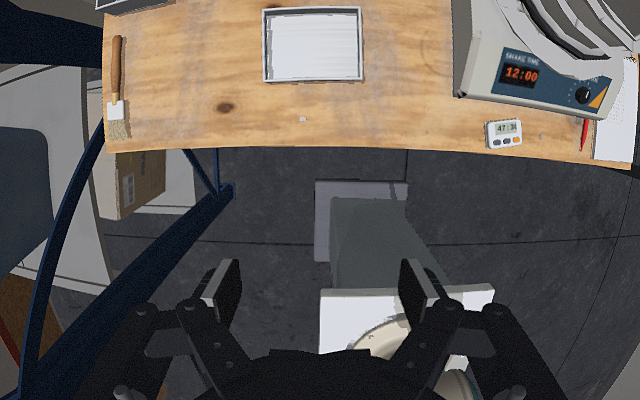

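The wrist picture shows the pan rim corners at about (263,8), (360,8), (362,81) and (264,82). The camera sits on the +x side of the hand and would hit the hopper, so I'll turn the hand half round.

>>> drive_tool(
  rows=[
    [[0, 0, 0.185], [0, 0, 0], 8],
    [[0, 0, 0.185], [0, 0, 0], 8],
    [[0, 0, 0.185], [0, 0, 0], 8],
    [[0, 0, 0.185], [0, 0, 0], 8],
    [[0, 0, 0.185], [0, 0, 0], 8],
    [[0, 0, 0.185], [0, 0, 0], 8],
    [[0, 0, 0.185], [0, 0, 0], 8],
    [[0, 0, 0.185], [0, 0, 0], 8],
  ],
)

```text
clock: 2.9
position: [0.3628, 0.1638, 0.2824]
ee_rot: [0.0, 0.731, 0.682, -0.0]
contact_force: [-0.3, 1.2, -0.1]
width: 0.0802
gripper_force: 0.0
```

>>> drive_tool(
  rows=[
    [[0, 0, 0.185], [0, 0, 0], 8],
    [[0, 0, 0.185], [0, 0, 0], 8],
    [[0, 0, 0.185], [0, 0, 0], 8],
    [[0, 0, 0.185], [0, 0, 0], 8],
    [[0, 0, 0.185], [0, 0, 0], 8],
    [[0, 0, 0.185], [0, 0, 0], 8],
    [[0, 0, 0.185], [0, 0, 0], 8],
    [[0, 0, 0.185], [0, 0, 0], 8],
  ],
)

```text
clock: 3.9
position: [0.3628, 0.1638, 0.2824]
ee_rot: [0.0, 0.08, 0.997, -0.0]
contact_force: [0.2, 1.6, 0.6]
width: 0.0796
gripper_force: 0.0
```

>>> drive_tool(
  rows=[
    [[0, 0, 0.18], [0, 0, 0], 8],
    [[0, 0, 0], [0, 0, 0], 8],
    [[0, 0, 0], [0, 0, 0], 8],
  ],
)

```text
clock: 4.28
position: [0.3628, 0.1648, 0.2824]
ee_rot: [0.0, -0.006, 1.0, -0.0]
contact_force: [-0.3, -1.1, 0.3]
width: 0.0802
gripper_force: 0.0
```

```bash
python3 - <<'E'
from rig import manip, eyes
import cv2, pickle, numpy as np
s=manip.get_state(); c=eyes.get_calibration("wrist"); im=eyes.get_image("wrist")
pickle.dump(c,open("w2.pkl","wb"))
cv2.imwrite("pics/w2.png",cv2.cvtColor(im,cv2.COLOR_RGB2BGR))
cv2.imwrite("pics/w2c.png",cv2.resize(cv2.cvtColor(im,cv2.COLOR_RGB2BGR)[0:240,170:490],None,fx=2.5,fy=2.5,interpolation=cv2.INTER_CUBIC))
print(s['position'],s['ee_rot'],s['qpos'],s['clock'],s['width'])
E
```

```text
[0.36276393 0.16479371 0.28237329] [ 7.19983227e-05 -6.35409414e-03  9.99979809e-01 -3.20610388e-05] [ 2.51416691e-01 -1.99897955e-02  1.76011651e+00 -9.85538798e-05
  1.40134181e+00 -1.33207129e+00] 4.275 0.0802112936543198
```

View pics/w2c.png

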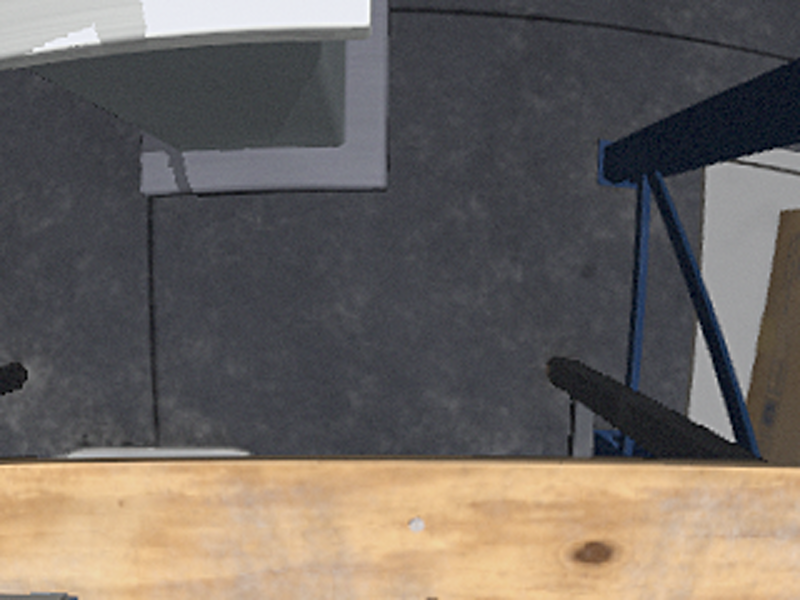

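This crop only covers the bench's front edge, at about row 460. The image's top points back toward the robot, so the pan is in the lower part. I'll view that part rotated by a half turn.

```bash
python3 - <<'E'
import cv2
im=cv2.imread("pics/w2.png")[220:400,200:440]
cv2.imwrite("pics/w2d.png",cv2.resize(cv2.rotate(im,cv2.ROTATE_180),(800,600),interpolation=cv2.INTER_CUBIC))
E
```

```text
(no output)
```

View pics/w2d.png

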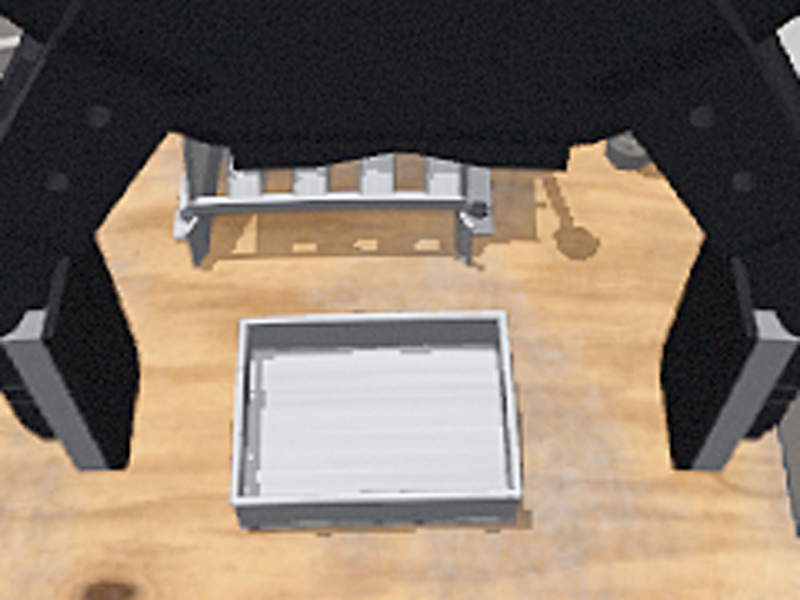

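The rotated crop shows the pan rim corners at (240,319), (506,312), (521,497) and (233,500). The lip's lower edge runs from about (195,211) to (480,210), and the flare feet are at about (197,265) and (468,262).

```bash
python3 - <<'E'
from h import *
import pickle
from rig import eyes
c=pickle.load(open("w2.pkl","rb")); c['fish']=1
f=lambda a:np.array([439.35,399.35])-np.array(a)*.3
pan,r=fit(c,PAN,f([(240,319),(506,312),(521,497),(233,500)]),[.52,.18,.05]); print(pan,np.degrees(pan[2]),r.tolist())
S=np.array([[-.077,.066,.040],[-.077,-.066,.040],[-.086,.069,0],[-.086,-.069,0]])
sp,r=fit(c,S,f([(190,208),(486,206),(197,265),(468,262)]),[.71,.2,.02]); print(sp,np.degrees(sp[2]),r.tolist())
print("pan in splitter",into(sp,pan))
E
```

```text
[0.52187317 0.17746005 0.03484336] 1.9963773567636915 [[-0.3, 0.5], [-0.1, 0.2], [-0.4, 0.3], [0.8, -0.7]]
[0.70673475 0.20029904 0.00307022] 0.17591075594918576 [[-2.2, 1.0], [4.7, 1.2], [-1.5, -1.3], [-1.3, -1.6]]
pan in splitter [-0.18493084 -0.02227131  0.03177314]
```

```bash
python3 - <<'E'
from h import *
import pickle
c=pickle.load(open("w1.pkl","rb")); c['fish']=1
def ray(c,px,z):
    return least_squares(lambda s:(proj(c,[[s[0],s[1],z]])[0]-px),[.5,0.1]).x
print("shaker front-left foot",ray(c,(455,95),0),"front right",ray(c,(600,118),0),"timer left",ray(c,(487,135),.01))
print("left edge back",ray(c,(452,5),0.0),ray(c,(452,5),0.12))
pan,r=fit(c,PAN,np.array([(263,8),(360,8),(362,81),(264,82)]),[.52,.18,.05]); print(pan,r.tolist())
c2=pickle.load(open("w2.pkl","rb")); c2['fish']=1
f=lambda a:np.array([439.35,399.35])-np.array(a)*.3
S=np.array([[-.086,.073,.040],[-.086,-.073,.040],[-.086,.069,0],[-.086,-.069,0]])
for k,L in enumerate((S,S*[1,.93,1])):
    sp,r=fit(c2,L,f([(178,215),(493,212),(197,265),(468,262)]),[.71,.2,.02]); print(sp,r.tolist())
print("lip ends if z=.032", ray(c2,f((195,213)),.032),ray(c2,f((470,211)),.032), "feet",ray(c2,f((197,265)),0),ray(c2,f((468,262)),0))
E
```

```text
shaker front-left foot [ 0.46991841 -0.02167604] front right [ 0.48120901 -0.34292838] timer left [ 0.41853727 -0.07387246]
left edge back [ 0.60291687 -0.01572309] [0.55594555 0.0374495 ]
[0.52147194 0.17690941 0.02639086] [[-0.5, 0.9], [1.6, -0.6], [0.4, -0.2], [-1.4, 0.0]]
[0.70940218 0.20117044 0.00598795] [[-0.7, -0.1], [2.6, 0.2], [-1.3, -0.2], [-0.9, -0.3]]
[0.70855557 0.20142611 0.01180005] [[-3.8, -0.5], [5.7, 0.1], [-4.1, -0.6], [1.8, -0.5]]
lip ends if z=.032 [0.6313667  0.26869412] [0.63112558 0.13379037] feet [0.62355203 0.27196136] [0.62446151 0.13316099]
```

>>> drive_tool(
  rows=[
    [[0, 0, -0.175], [1.6, -1, -1], 5],
    [[0, 0, -0.175], [2, -1, -1], 5],
    [[0, 0, -0.175], [2, -1, -1], 5],
    [[0, 0, -0.175], [2, -1, -1], 5],
    [[0, 0, -0.175], [2, -1, -1], 5],
    [[0, 0, -0.175], [2, -1, -1], 5],
    [[0, 0, -0.175], [2, -1, -1], 5],
    [[0, 0, -0.175], [2, -1, -1], 5],
  ],
)

```text
clock: 5.32
position: [0.5193, 0.0852, 0.2019]
ee_rot: [-0.0, 0.641, 0.768, -0.0]
contact_force: [-0.4, 0.5, 1.0]
width: 0.0499
gripper_force: 0.0
```

>>> drive_tool(
  rows=[
    [[0, 0, -0.175], [0.4, -1, -2], 5],
    [[0, 0, 0], [0, -0.9, -4], 5],
    [[0, 0, 0], [0, 0, -4], 5],
    [[0, 0, 0], [0, 0, -4], 5],
    [[0, 0, 0], [0, 0, 0], 5],
  ],
)

```text
clock: 5.95
position: [0.5201, 0.0665, 0.0598]
ee_rot: [-0.003, 0.703, 0.711, -0.003]
contact_force: [0.1, 0.5, 0.8]
width: 0.0503
gripper_force: 0.0
```

>>> drive_tool(
  rows=[
    [[0, 0, 0], [0.2, 0, -2], 5],
    [[0, 0, 0], [0, 0, -1.5], 5],
    [[0, 0, 0], [0, 0, -1], 5],
    [[0, 0, 0], [0, 1, 0], 5],
    [[0, 0, 0], [0, 1, 0], 5],
    [[0, 0, 0], [0, 0.6, 0], 5],
    [[0, 0, 0], [0, 0.5, 0], 5],
    [[0, 0, 0], [0, 0, 0], 5],
  ],
)

```text
clock: 6.95
position: [0.5247, 0.0982, 0.0175]
ee_rot: [0.0, 0.702, 0.712, 0.0]
contact_force: [-0.3, -0.7, 0.1]
width: 0.05
gripper_force: 0.0
```

>>> drive_tool(
  rows=[
    [[0, 0, 0], [0, 0.5, 0], 5],
    [[0, 0, 0], [0, 0.5, 0], 5],
    [[0, 0, 0], [0, 0.5, 0], 5],
    [[0, 0, 0], [0, 0.5, 0], 5],
    [[0, 0, 0], [0, 0.5, 0], 5],
    [[0, 0, 0], [0, 0.4, 0], 5],
    [[0, 0, 0], [0, 0.2, 0], 5],
    [[0, 0, 0], [0, 0, 0], 5],
  ],
)

```text
clock: 7.95
position: [0.5246, 0.129, 0.0173]
ee_rot: [-0.0, 0.702, 0.712, 0.0]
contact_force: [-0.4, -0.2, -1.0]
width: 0.0501
gripper_force: 0.0
```

>>> drive_tool(
  rows=[
    [[0, 0, 0], [0, -1, 0], 5],
    [[0, 0, 0], [0, -1, 2], 5],
    [[0, 0, 0], [0, 0, 5], 5],
    [[0, 0, 0.174], [-1, 0, 5], 8],
    [[0, 0, 0.174], [-3, 1, 4], 8],
    [[0, 0, 0.174], [-3, 2, 4], 8],
    [[0, 0, 0.174], [-3, 2, 3], 8],
    [[0, 0, 0.174], [-3, 2, 2], 8],
  ],
)

```text
clock: 8.95
position: [0.3941, 0.1787, 0.2689]
ee_rot: [0.001, 0.335, 0.942, 0.001]
contact_force: [0.4, 1.2, 0.2]
width: 0.0798
gripper_force: 0.0
```

>>> drive_tool(
  rows=[
    [[0, 0, 0.174], [-3, 2, 1], 8.4],
    [[0, 0, 0.174], [0, 0, 0], 8.4],
    [[0, 0, 0.174], [0, 0, 0], 8.4],
    [[0, 0, 0.174], [0, 0, 0], 8.4],
    [[0, 0, 0], [0, 0, 0], 8.4],
    [[0, 0, 0], [0, 0, 0], 8.4],
  ],
)

```text
clock: 9.7
position: [0.3646, 0.1984, 0.2773]
ee_rot: [-0.0, -0.003, 1.0, 0.0]
contact_force: [-0.1, 0.0, 0.1]
width: 0.0839
gripper_force: 0.0
```

```bash
cat > snap.py <<'E'
import sys,pickle,cv2
from rig import manip, eyes
n=sys.argv[1]; x0,x1,y0,y1=map(int,sys.argv[2:6])
s=manip.get_state(); c=eyes.get_calibration("wrist"); c['fish']=1; im=cv2.cvtColor(eyes.get_image("wrist"),cv2.COLOR_RGB2BGR)
pickle.dump(c,open(n+".pkl","wb")); cv2.imwrite(f"pics/{n}.png",im)
cv2.imwrite(f"pics/{n}d.png",cv2.resize(cv2.rotate(im[y0:y1,x0:x1],cv2.ROTATE_180),(800,600),interpolation=cv2.INTER_CUBIC))
print(s['position'],s['ee_rot'],s['clock'])
E
python3 snap.py w3 200 440 220 400
```

```text
[0.36462534 0.19841026 0.27726368] [-3.93324859e-05 -2.66007133e-03  9.99996461e-01  2.38120880e-05] 9.7
```

View pics/w3d.png

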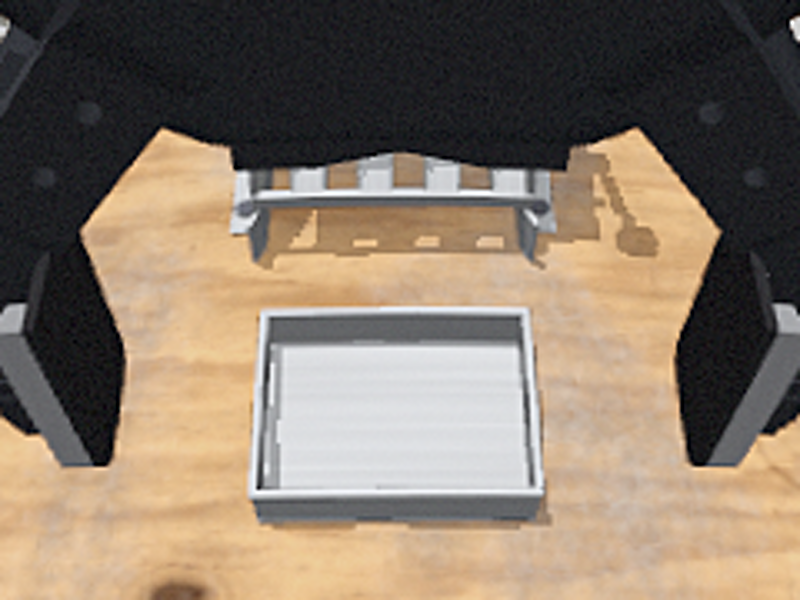

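The pan is now nearly in line with the bay. Its rim corners are at (262,312), (530,309), (543,491) and (250,494), and the flare feet are at about (263,264) and (536,261).

```bash
python3 - <<'E'
from h import *
import pickle
c=pickle.load(open("w3.pkl","rb"))
f=lambda a:np.array([439.35,399.35])-np.array(a)*.3
def ray(c,px,z): return least_squares(lambda s:(proj(c,[[s[0],s[1],z]])[0]-px),[.5,0.1]).x
pan,r=fit(c,PAN,f([(262,312),(530,309),(543,491),(250,494)]),[.52,.2,.0]); print(pan,np.degrees(pan[2]),r.tolist())
print("feet",ray(c,f((263,264)),0),ray(c,f((536,261)),0),"lip",ray(c,f((240,203)),.042),ray(c,f((551,202)),.042))
E
```

```text
[0.52358628 0.20051334 0.01358855] 0.7785665406627766 [[0.2, 0.9], [0.2, 0.5], [-0.5, -0.7], [0.2, -0.4]]
feet [0.62095862 0.26828484] [0.62372423 0.13075613] lip [0.62533011 0.27507554] [0.62658588 0.12797273]
```

>>> drive_tool(
  rows=[
    [[0, 0, 0.008], [1.5, 0.1, -4], 8],
    [[0, 0, 0], [2, 0, -6], 8],
    [[0, 0, 0], [2, 0, -6], 8],
    [[0, 0, 0], [1.5, 0, -5], 8],
    [[0, 0, 0], [0, 0, -3], 8],
    [[0, 0, 0], [0, 0, -2], 8],
    [[0, 0, 0], [0, 0, 0], 8],
  ],
)

```text
clock: 10.62
position: [0.4331, 0.1993, 0.0174]
ee_rot: [-0.002, -0.007, 1.0, -0.001]
contact_force: [0.4, 0.4, 0.4]
width: 0.0799
gripper_force: 0.0
```

>>> drive_tool(
  rows=[
    [[0, 0, 0], [1, 0, 0], 8],
    [[0, 0, 0], [1, 0, 0], 8],
    [[0, 0, 0], [1, 0, 0], 8],
    [[0, 0, 0], [1, 0, 0], 8],
    [[0, 0, 0], [1, 0.02, 0], 8],
    [[0, 0, 0], [1, 0.02, 0], 8],
    [[0, 0, 0], [1, 0.02, 0], 8],
    [[0, 0, 0], [0, 0, 0], 8],
  ],
)

```text
clock: 11.62
position: [0.5058, 0.2005, 0.0188]
ee_rot: [0.001, -0.008, 1.0, 0.0]
contact_force: [0.2, -0.5, 0.3]
width: 0.0797
gripper_force: 0.0
```

>>> drive_tool(
  rows=[
    [[0, 0, 0], [0.8, 0.01, 0], 8],
    [[0, 0, 0], [0.8, 0.01, 0], 8],
    [[0, 0, 0], [0.8, 0.01, 0], 8],
    [[0, 0, 0], [0.8, 0.01, 0], 8],
    [[0, 0, 0], [0.8, 0.01, 0], 8],
    [[0, 0, 0], [0, 0, 0], 8],
  ],
)

```text
clock: 12.38
position: [0.5454, 0.2009, 0.0188]
ee_rot: [0.001, -0.008, 1.0, 0.0]
contact_force: [-0.1, -0.9, -0.1]
width: 0.08
gripper_force: 0.0
```

>>> drive_tool(
  rows=[
    [[0, 0, 0], [0.6, 0.01, 0], 8],
    [[0, 0, 0], [0.6, 0.01, 0], 8],
    [[0, 0, 0], [0.6, 0.01, 0], 8],
    [[0, 0, 0], [0.6, 0.01, 0], 8],
    [[0, 0, 0], [0.6, 0.01, 0], 8],
    [[0, 0, 0], [0, 0, 0], 8],
  ],
)

```text
clock: 13.12
position: [0.5751, 0.2014, 0.0188]
ee_rot: [0.001, -0.008, 1.0, 0.0]
contact_force: [-0.0, -0.1, 0.6]
width: 0.08
gripper_force: 0.0
```

>>> drive_tool(
  rows=[
    [[0, 0, 0], [0.4, 0.01, 0], 8],
    [[0, 0, 0], [0.4, 0.01, 0], 8],
    [[0, 0, 0], [0.4, 0.01, 0], 8],
    [[0, 0, 0], [0.3, 0, 0], 8],
  ],
)

```text
clock: 13.62
position: [0.5894, 0.2016, 0.0187]
ee_rot: [0.0, -0.008, 1.0, 0.0]
contact_force: [-0.6, -0.1, -0.0]
width: 0.0797
gripper_force: 0.4
```

```bash
python3 snap.py w4 200 440 220 400
```

```text
[0.58944851 0.20164956 0.01870821] [ 6.45240766e-06 -8.08238538e-03  9.99967336e-01  5.40247360e-05] 13.625
```

View pics/w4d.png

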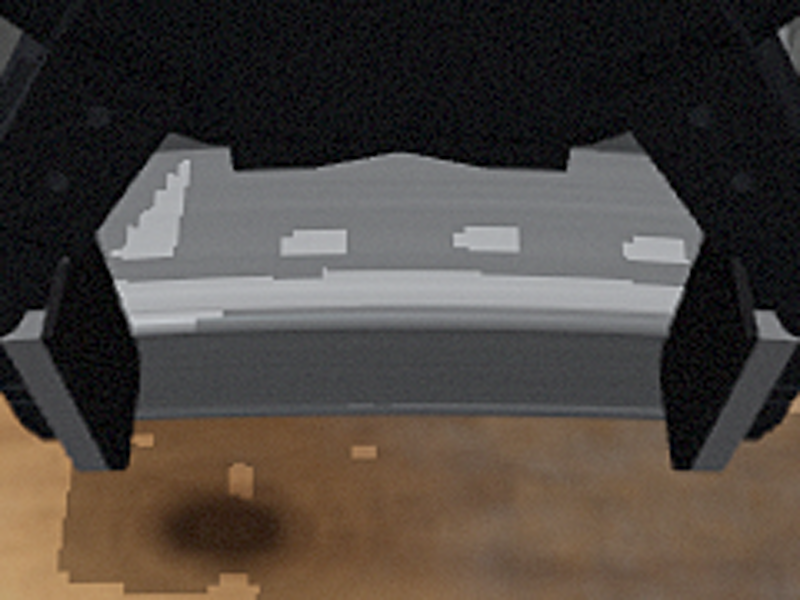

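The pan's front wall (rows 330–415) lies level and square across both pads. I'll push on until the stop shows in the force.

>>> drive_tool(
  rows=[
    [[0, 0, 0], [0.3, 0, 0], 8],
    [[0, 0, 0], [0.3, 0, 0], 8],
    [[0, 0, 0], [0.2, 0, 0], 8],
  ],
)

```text
clock: 14.05
position: [0.5974, 0.2016, 0.0187]
ee_rot: [0.0, -0.008, 1.0, 0.0]
contact_force: [-0.6, 0.9, 0.1]
width: 0.0797
gripper_force: 0.5
```

>>> drive_tool(
  rows=[
    [[0, 0, 0], [0.2, 0, 0], 8],
    [[0, 0, 0], [0.1, 0, 0], 8],
  ],
)

```text
clock: 14.3
position: [0.598, 0.2016, 0.0187]
ee_rot: [-0.002, -0.008, 1.0, -0.0]
contact_force: [-6.6, -0.2, 4.6]
width: 0.0802
gripper_force: 3.3
```

>>> drive_tool(
  rows=[
    [[0, 0, 0], [0.15, 0, 0], 8],
    [[0, 0, 0], [0, 0, 0], 8],
  ],
)

```text
clock: 14.55
position: [0.598, 0.2016, 0.0186]
ee_rot: [-0.004, -0.008, 1.0, -0.0]
contact_force: [-7.4, 0.6, 6.0]
width: 0.08
gripper_force: 4.1
```

>>> drive_tool(
  rows=[
    [[0, 0, 0], [-0.5, 0, 0], 8],
    [[0, 0, 0], [-1.5, 0, 0], 8],
    [[0, 0, 0], [-3, 0, 0], 8],
    [[0, 0, 0], [-4, 0, 2], 8],
    [[0, 0, 0], [-5, 0, 5], 8],
    [[0, 0, 0], [-4, 0, 6], 8],
    [[0, 0, 0], [-4, 0, 6], 8],
    [[0, 0, 0], [-2, 0, 5], 8],
  ],
)

```text
clock: 15.55
position: [0.3758, 0.2013, 0.2385]
ee_rot: [0.0, -0.008, 1.0, 0.0]
contact_force: [0.4, 0.5, -0.3]
width: 0.0801
gripper_force: 0.0
```

>>> drive_tool(
  rows=[
    [[0, 0, 0], [0, 0, 2], 2],
    [[0, 0, 0], [0, 0, 0], 2],
    [[0, 0, 0], [0, 0, 0], 0],
  ],
)

```text
clock: 15.92
position: [0.3774, 0.2013, 0.2557]
ee_rot: [-0.001, -0.008, 1.0, -0.0]
contact_force: [-0.7, 0.7, -0.6]
width: 0.0255
gripper_force: 0.0
```

```bash
python3 snap.py w5 200 440 220 400; python3 - <<'E'
import cv2,numpy as np
from rig import eyes
im=cv2.cvtColor(eyes.get_image("side"),cv2.COLOR_RGB2BGR); cv2.imwrite("pics/side5.png",im)
a=cv2.resize(im[130:280,235:385],(400,400),interpolation=cv2.INTER_CUBIC)
b=cv2.resize(cv2.imread("pics/w5d.png"),(800-400,400)) 
w=cv2.rotate(cv2.imread("pics/w5.png")[270:370,255:395],cv2.ROTATE_180)
b=cv2.resize(w,(400,286),interpolation=cv2.INTER_CUBIC); b=cv2.copyMakeBorder(b,0,114,0,0,cv2.BORDER_CONSTANT)
cv2.imwrite("pics/both5.png",np.hstack([a,b]))
E
```

```text
[0.37742676 0.20131792 0.25574774] [-7.95640649e-04 -8.04267790e-03  9.99967306e-01 -2.64976028e-04] 15.925
```

View pics/both5.png

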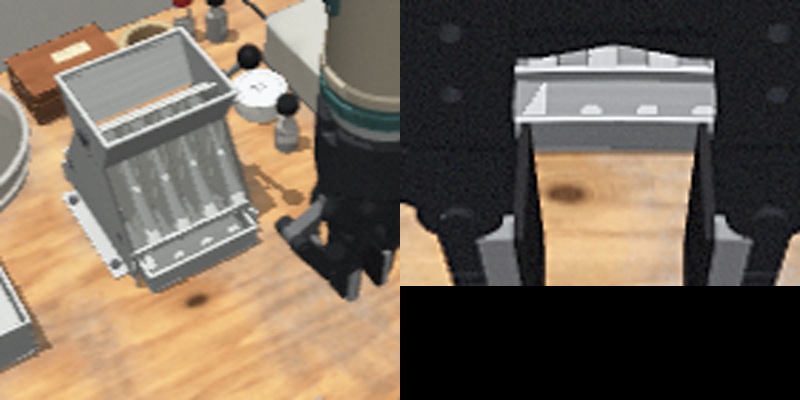

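The side view shows the pan in under the lip, flat and square. The wrist view shows the rim front from (515,121) to (714,121) and the lip from about (515,70) to (714,70). I'll check the 23 mm stand-out and work out the ball's position.

```bash
python3 - <<'E'
from h import *
import pickle,cv2
from rig import eyes
c=pickle.load(open("w5.pkl","rb")); k=400/140
def ray(c,px,z): return least_squares(lambda s:(proj(c,[[s[0],s[1],z]])[0]-px),[.6,0.2]).x
f=lambda u,v:np.array([394.3-(u-400)/k,369.3-v/k])
print("rim",ray(c,f(515,122),.028),ray(c,f(714,122),.028))
print("lip front@.042",ray(c,f(515,70),.042),ray(c,f(714,70),.042),"@.032 73",ray(c,f(515,74),.032))
cs=eyes.get_calibration("side"); im=cv2.imread("pics/side5.png")
# ball centre: darkest blob near
g=im[130:280,235:385].max(2); m=(g<70).astype('uint8'); m[40:]=0; m[:10]=0
n,l,st,ce=cv2.connectedComponentsWithStats(m); print(st.tolist(),ce.round(1).tolist())
sp=np.array([.708,.2015,.013])
for v in(0,.05,.1,.15): print(v,proj(cs,place(sp,[[-.085*np.cos(1-v),-.082,.14+.085*np.sin(1-v)]]))-[235,130])
E
```

```text
rim [0.60415427 0.25624931] [0.60592992 0.15236852]
lip front@.042 [0.62933229 0.25694469] [0.63113431 0.15250065] @.032 73 [0.63587751 0.25835028]
[[0, 0, 150, 150, 22347], [89, 17, 9, 9, 65], [6, 31, 1, 1, 1], [119, 32, 8, 8, 29], [123, 33, 10, 7, 11], [16, 34, 6, 4, 10], [104, 35, 8, 5, 33], [21, 37, 1, 1, 1], [12, 38, 3, 1, 3]] [[74.3, 74.8], [92.8, 21.1], [6.0, 31.0], [121.3, 36.8], [127.5, 36.5], [18.6, 35.4], [107.5, 37.3], [21.0, 37.0], [13.0, 38.0]]
0 [[93.59671124 18.59727533]]
0.05 [[94.36201756 20.1513955 ]]
0.1 [[95.10073819 21.73185137]]
0.15 [[95.81053941 23.33367006]]
```

>>> drive_tool(
  rows=[
    [[0, 0, 0], [0, 0, 2.5], 0],
    [[0, 0, 0], [4, -2, 0], 0],
    [[0, 0, 0], [4.5, -2, 0], 0],
    [[0, 0, 0], [4.5, -2, 0], 0],
    [[0, 0, 0], [4.5, -1.5, 0], 0],
    [[0, 0, 0], [4.5, -0.8, 0], 0],
    [[0, 0, 0], [5, 0, 0], 0],
    [[0, 0, 0], [0, 0, 0], 0],
  ],
)

```text
clock: 17.02
position: [0.651, 0.1178, 0.2778]
ee_rot: [-0.002, -0.007, 1.0, -0.0]
contact_force: [-0.8, -1.0, 0.2]
width: 0.0002
gripper_force: 0.0
```

```bash
python3 - <<'E'
from rig import manip, eyes
import cv2
s=manip.get_state(); print(s['position'],s['width'],s['qpos'])
im=cv2.cvtColor(eyes.get_image("side"),cv2.COLOR_RGB2BGR); cv2.imwrite("pics/side6.png",im)
im=cv2.cvtColor(eyes.get_image("scene"),cv2.COLOR_RGB2BGR); cv2.imwrite("pics/scene6.png",im)
E
```

```text
[0.65104272 0.11778766 0.27783394] 0.00015747643932013825 [ 7.39595010e-02  3.95708534e-01  1.23740483e+00 -1.16904373e-04
  1.51210039e+00 -1.51155050e+00]
```

>>> drive_tool(
  rows=[
    [[0, 0, 0], [0.4, 0.1, -2], 0],
    [[0, 0, 0], [0, 0, -2], 0],
    [[0, 0, 0], [0, 0, -0.7], 0],
    [[0, 0, 0], [-0.2, 0, -0.5], 0],
  ],
)

```text
clock: 17.62
position: [0.6495, 0.1198, 0.2301]
ee_rot: [0.0, -0.008, 1.0, 0.0]
contact_force: [-0.5, -0.1, 1.3]
width: 0.0001
gripper_force: 0.8
```

>>> drive_tool(
  rows=[
    [[0, 0, 0], [-0.3, 0, -0.5], 0],
    [[0, 0, 0], [-0.4, 0, -0.5], 0],
  ],
)

```text
clock: 17.88
position: [0.6412, 0.1197, 0.2228]
ee_rot: [-0.0, -0.008, 1.0, 0.0]
contact_force: [-7.7, -1.1, 12.6]
width: 0.0
gripper_force: 6.3
```

>>> drive_tool(
  rows=[
    [[0, 0, 0], [-0.35, 0, -0.35], 0],
    [[0, 0, 0], [-0.35, 0, -0.45], 0],
  ],
)

```text
clock: 18.12
position: [0.633, 0.1196, 0.2148]
ee_rot: [-0.002, -0.008, 1.0, -0.0]
contact_force: [-9.1, -1.1, 10.8]
width: 0.0002
gripper_force: 6.3
```

>>> drive_tool(
  rows=[
    [[0, 0, 0], [-0.35, 0, -0.5], 0],
    [[0, 0, 0], [-0.35, 0, -0.55], 0],
  ],
)

```text
clock: 18.38
position: [0.6244, 0.1196, 0.2035]
ee_rot: [-0.004, -0.008, 1.0, -0.0]
contact_force: [-10.9, -0.8, 9.7]
width: 0.0001
gripper_force: 6.4
```

The force direction shows the tips are in front of the ball, so I'll lift, step back over it and press again.

>>> drive_tool(
  rows=[
    [[0, 0, 0], [-0.3, 0, 1], 0],
    [[0, 0, 0], [0.5, 0, 1.2], 0],
    [[0, 0, 0], [1.8, -0.2, 0], 0],
    [[0, 0, 0], [0, 0, 0], 0],
  ],
)

```text
clock: 18.88
position: [0.6511, 0.1174, 0.2243]
ee_rot: [0.002, -0.008, 1.0, 0.0]
contact_force: [-0.8, -0.6, 0.3]
width: -0.0001
gripper_force: 0.0
```

```bash
python3 - <<'E'
from h import *
from rig import manip, eyes
import cv2
print(manip.get_state()['position'])
im=cv2.cvtColor(eyes.get_image("side"),cv2.COLOR_RGB2BGR); cv2.imwrite("pics/side7.png",im)
c=eyes.get_calibration("side"); sp=np.array([.709,.2025,.013])
for v in(.3,.4,.5,.6): print(v,proj(c,place(sp,[[-.085*np.cos(1-v),-.082,.14+.085*np.sin(1-v)]])).round(1))
a=cv2.resize(im[120:240,270:390],(600,600),interpolation=cv2.INTER_CUBIC); cv2.imwrite("pics/side7c.png",a)
E
```

```text
[0.65114204 0.11744962 0.22431511]
0.3 [[332.2 158.1]]
0.4 [[333.3 161.4]]
0.5 [[334.2 164.6]]
0.6 [[335.  167.8]]
```

View pics/side7c.png

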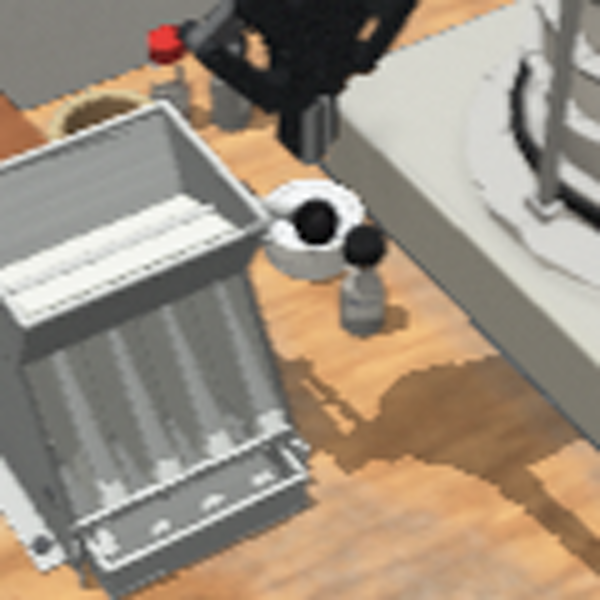

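The ball shows at crop (317,220), so v is about 0.47 with its centre near x 0.637, z 0.183. The pan is still home. I'll press from just above it.

>>> drive_tool(
  rows=[
    [[0, 0, 0], [-1, 0.1, -0.5], 0],
    [[0, 0, 0], [0, 0, -1], 0],
    [[0, 0, 0], [-0.1, 0, -0.5], 0],
    [[0, 0, 0], [-0.25, 0, -0.5], 0],
    [[0, 0, 0], [-0.2, 0, -0.5], 0],
  ],
)

```text
clock: 19.55
position: [0.6332, 0.1187, 0.1934]
ee_rot: [-0.0, -0.008, 1.0, 0.0]
contact_force: [-2.5, -0.2, 3.5]
width: 0.0
gripper_force: 1.7
```

>>> drive_tool(
  rows=[
    [[0, 0, 0], [-0.2, 0, -0.5], 0],
    [[0, 0, 0], [-0.15, 0, -0.5], 0],
    [[0, 0, 0], [-0.1, 0, -0.5], 0],
  ],
)

```text
clock: 19.92
position: [0.6292, 0.1186, 0.178]
ee_rot: [0.0, -0.008, 1.0, 0.0]
contact_force: [-0.9, 0.3, 3.0]
width: 0.0003
gripper_force: 1.2
```

Near the end (stop expected at TCP z≈0.176); press until the force rises.

>>> drive_tool(
  rows=[
    [[0, 0, 0], [0, 0, -0.3], 0],
    [[0, 0, 0], [0, 0, -0.2], 0],
  ],
)

```text
clock: 20.18
position: [0.6291, 0.1186, 0.175]
ee_rot: [0.0, -0.008, 1.0, 0.0]
contact_force: [-5.9, -1.6, 15.9]
width: -0.0001
gripper_force: 7.8
```

>>> drive_tool(
  rows=[
    [[0, 0, 0], [0, 0, -0.2], 0],
    [[0, 0, 0], [0, 0, 0], 0],
  ],
)

```text
clock: 20.42
position: [0.6291, 0.1186, 0.1749]
ee_rot: [0.001, -0.008, 1.0, 0.0]
contact_force: [-6.9, 0.3, 16.4]
width: -0.0001
gripper_force: 8.6
```

>>> drive_tool(
  rows=[
    [[0, 0, 0], [0, 0, 1.5], 0],
    [[0, 0, 0], [-1, 0, 5], 0],
    [[0, 0, 0], [-3, 0, 5], 0],
    [[0, 0, 0], [-5, 0, 2], 0],
    [[0, 0, 0], [-5, 0, 0], 0],
    [[0, 0, 0], [-5, 0, 0], 0],
    [[0, 0, 0], [-5, 0, 0], 0],
    [[0, 0, 0], [0, 0, 0], 0],
  ],
)

```text
clock: 21.42
position: [0.3864, 0.1186, 0.3069]
ee_rot: [0.001, -0.009, 1.0, 0.0]
contact_force: [0.3, -0.7, -0.4]
width: 0.0001
gripper_force: 0.0
```

```bash
python3 - <<'E'
from h import *
from rig import manip, eyes
import cv2
s=manip.get_state(); print(s['position'],s['clock'])
im=cv2.cvtColor(eyes.get_image("side"),cv2.COLOR_RGB2BGR); cv2.imwrite("pics/side8.png",im)
c=eyes.get_calibration("side"); sp=np.array([.709,.2025,.013])
for v in(.47,.75,.8,.85): print(v,proj(c,place(sp,[[-.085*np.cos(1-v),-.082,.14+.085*np.sin(1-v)]])).round(1))
m=(im[140:200,315:350].max(2)<70).astype('uint8'); n,l,st,ce=cv2.connectedComponentsWithStats(m)
for a,b in zip(st[1:],ce[1:]): print(a.tolist(),(b+[315,140]).round(1))
# pan shift since it was pushed home
old=cv2.imread("pics/side5.png"); t=old[205:240,280:335]
r=cv2.matchTemplate(im,t,cv2.TM_CCOEFF_NORMED); print("pan match",cv2.minMaxLoc(r)[1::2])
E
```

```text
[0.38644271 0.1186424  0.30691501] 21.425
0.47 [[334.  163.7]]
0.75 [[335.8 172.3]]
0.8 [[336.  173.7]]
0.85 [[336.2 175.1]]
[16, 25, 16, 15, 120] [338.3 172.1]
pan match (0.9995329976081848, (280, 205))
```

```bash
python3 -c "
from rig import job
print(job.sign_off())"
```

```text
the job is handed in; nothing more can be done
None
```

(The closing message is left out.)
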